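Tilt a board carrier to its angle gauge and hold it for underfilling

TASK

Get the clamped circuit board ready for underfilling: pick up its tilt carrier by the black grip, turn it so that the channel under its board end lines up with the steel rest bar on the holder, other end out over the mat, and set the channel down on the bar with the carrier level. Then, with that end still resting lightly on the bar, rock the other end up until the gauge's swinging pointer settles on the marker tab. Finish while holding it there, steady, the pointer on the tab, and leave the other things on the bench where they are.

Things in the scene. Friction and masses are not known exactly. Their poses are not given: they have to be found in the camera images.
- carrier: Loose tilt carrier, 0.29 to 0.45 kg: aluminium plate 80 (x) by 170 (y) by 6 mm on three cross ribs 6 mm deep. Origin mid-footprint under the ribs, z up: plate underside z = 6 mm, top 12. Circuit board clamped on its -y end (to 24 mm high), black grip near the middle, round angle gauge beside it on the +x side, white dial facing +x. Starts level on the mat, yaw -0.3 to 0.7 rad.
- carrier_grip (a point): Grip point, in the black grip block at carrier x 0, y 18, z 66 mm. The block is 28 mm along the carrier's x, 18 mm along its y, plain-sided up to its top at z 80: close on the 18 mm, along the carrier's y. The gauge case is 84 mm in diameter, 10 mm beside the block (from x = 24 to 42 mm), its top at z 96 (marker tab to 102).
- carrier_channel (a point): Middle of the channel under the board end, on the plate's underside, at carrier x 0, y -60, z 6 mm. The channel runs along the carrier's x: 66 mm long, 24 mm wide between two ribs 5 mm thick and 6 mm deep. The plate's underside here rests on the crest of the rest bar.
- carrier_raised_end (a point): Underside of the single rib at the carrier's other end, carrier x 0, y +78, z 0 mm: the end that is rocked up.
- pointer (a joint): Swinging gauge pointer, rad. A brass bob keeps it plumb, tip up; disturbed, it swings and settles within about a second. 0 when the carrier is level, growing as the carrier's +y end is raised above its -y end: it reads that tilt (the tip moves towards the carrier's +y over the dial, whose ticks are 10 degrees apart, long ones at 0, 30, 60, 90).
- pointer_tip (a point): Tip of the black pointer, 35 mm from the dial's centre, which is at carrier x 37, y 18, z 54 mm.
- marker (a joint): Where the marker tab on the gauge's rim stands, rad, on the same scale as the pointer: 0.20 to 0.40, different each time; stiff, and not to be turned.
- marker_tip (a point): Inner point of the black marker tab, 5 mm wide, that straddles the gauge's bright rim ring (from 35 to 48 mm radius): 35 mm from the dial's centre, in the pointer's plane. The pointer is on the mark when its tip is at this point, to within half the tab's width.
- holder: Fixed teal board holder on the mat: plate 140 (x) by 240 (y) mm, top at 26 mm, over a black base 150 by 250 mm; a vice up to 44 mm high on its -y half; the rest bar near its +y end. Origin mid-underside, z up, yaw -0.15 to 0.4 rad.
- rest_crest (a point): Middle of the rest bar's top, at holder x 0, y 100, z 46 mm: a half-round steel bar, radius 6 mm (its axis 6 mm below this point), 46 mm long along the holder's x, on a pedestal 18 by 50 mm that is 14 mm high. With the carrier seated, its x runs along the holder's x and its +y end reaches out along the holder's +y, over the mat.
- mat: Blue work mat, fixed, 580 by 980 by 3 mm, its top 3 mm above the table; the small loose things around (tweezers, phone shell, jar, spool, syringe, screwdriver, brush, and a nozzle on the holder) are all under 45 mm high and stay put.
- tweezers: Bystander: steel tweezers lying on the mat, 130 mm long.
- phone_shell: Bystander: phone shell lying on the mat, 148 by 72 by 7 mm.
- flux_jar: Bystander: small amber jar, 42 mm across, 32 mm high.
- solder_spool: Bystander: grey spool, 48 mm across, 30 mm high.
- syringe: Bystander: capped white syringe lying on the mat, 125 mm long.
- screwdriver: Bystander: black screwdriver lying on the mat, 150 mm long.
- brush: Bystander: small brush lying on the mat, 150 mm long.
- nozzle: Bystander: steel hot-air nozzle, 26 mm across, 40 mm high, standing on the holder's plate near its -x, +y corner.

How it is judged (in metres and radians):
On the way, in this order (a step that is already met when the one before it is completed fails the run):
1. the carrier is lifted clear of the mat in the gripper (height (world z) of carrier above 0.015 m and contact force between carrier and mat below 0.01 N and contact force between the fingers and carrier above 2 N), for 0.2 s.
2. held about level (within 7 degrees), the carrier's channel rests on the rest bar (y of rest_crest in the frame of carrier between -0.069 and -0.051 m and x of rest_crest in the frame of carrier between -0.02 and 0.02 m and z of rest_crest in the frame of carrier between 0.002 and 0.009 m and angle between the x axis of carrier and the x axis of holder, either way round below 0.21 rad and y of carrier_raised_end in the frame of holder above 0.15 m and contact force between carrier and holder above 0.2 N and contact force between the fingers and carrier above 2 N and angle between carrier's own z axis and vertical below 0.12 rad), for 0.2 s.
3. the other end is rocked up on the bar until the pointer settles on the marker tab (y of rest_crest in the frame of carrier between -0.069 and -0.051 m and x of rest_crest in the frame of carrier between -0.02 and 0.02 m and z of rest_crest in the frame of carrier between 0.002 and 0.009 m and angle between the x axis of carrier and the x axis of holder, either way round below 0.21 rad and y of carrier_raised_end in the frame of holder above 0.15 m and contact force between carrier and holder above 0.2 N and contact force between the fingers and carrier above 2 N and distance between pointer_tip and marker_tip below 0.0025 m and velocity of joint pointer between -0.15 and 0.15 rad/s), for 0.3 s.
At the end, for the whole second after the job is handed in: Still gripped and still, carrier on the rest bar by its channel (crest within 9 mm of the mid-line, 20 mm along; parallel within 12 deg; 0.2 to 25 N), reaching out over the mat, raised end 55 mm or more up, carried by nothing else; pointer tip at rest within 2.5 mm (4 deg) of the tab's point (all of step 3 and height (world z) of carrier_raised_end above 0.055 m and contact force between carrier and mat below 0.05 N and contact force between carrier and holder below 25 N and linear speed of carrier below 0.02 m/s); the arm keeps its last pose, push and grip.
It fails at once if another thing on the bench was shifted by more than 15 mm (distance of any of tweezers, phone_shell, flux_jar, solder_spool, syringe, screwdriver, brush, nozzle from where it was at the start of the episode above 0.015 m).
It fails at once if the carrier was tipped by more than 40 degrees (angle between carrier's own z axis and vertical above 0.7 rad).
It fails at once if the carrier was pressed on the holder with more than 40 N (contact force between carrier and holder above 40 N).
It fails at once if the marker tab was shifted (value of joint marker below 0.18 rad or value of joint marker above 0.42 rad).
It also fails if it takes over 54 s, if anything falls off the work surface, if the arm or the gripper's body presses on something with over 40 N, if the wrist force passes 120 N, or if a joint passes its speed limit or range.

ROBOT

A 6-joint arm with a two-finger parallel gripper is mounted at the origin on the work surface. World frame = base frame: x ahead of the robot, y to its left, z up, the work surface at z = 0. Lengths are in mm, angles in rad, forces in N, time in s.
With the tool pointing down it reaches from about 400 to 925 mm from the base axis. Payload 12.5 kg.
Tool frame: the origin (TCP) lies on the front face of the gripper's body, between the roots of the fingers; the fingertips stand 78 mm ahead of it and the grasp point (between the pads) lies 59 mm ahead of it (env.nose_length is the distance from the TCP to the fingertips, in mm); z points along the fingers, y is the line along which they close (so a half turn about z gives the same grasp; the last joint's range is limited). The gripper opens to 95 mm and grips with 3 to 60 N. Pads are 20 mm wide; open, the fingers measure 119 mm over their backs; the gripper's body (75 mm by 180 mm) begins 59 mm behind the grasp point.
Start: joints at [1.17, 0.491, 1.559, -0, 1.092, -0.106], TCP at [181.573, 598.054, 292.261] pointing down, gripper open.
Joint ranges: [-3.1, 3.1], [-0.84, 2.19], [0.05, 2.79], [-1.13, 4.28], [0.06, 2.93], [-2.69, 2.69]. Speed limits (rad/s): [2.22, 2.22, 2.79, 3.14, 3.14, 3.14].

INTERFACE

Orientations are given as [roll, pitch, yaw] about the fixed x, y, z axes, in that order (R = Rz(yaw) Ry(pitch) Rx(roll)).
In Python, from cell import env gives the robot as it stands.
- The arm moves only by the tool jog_arm, never from a script. Its argument "motion" is a list of rows, each a list of 7 numbers: the turn, a rotation vector about the tool's x, y, z in degrees, then the shift along the tool's x, y, z in mm, then the finger opening in mm, from 0 to 95.1. In form: [[wx, wy, wz, x, y, z, hand], ...]. A call has 1 to 10 rows; each row shifts and turns the commanded pose from where the row before left it, along the tool's axes as they then stand; what a row does not reach is not made up. A row lasts 1/8 s, in which the tool goes at most 62.5 mm and 10.7 degrees, less where a joint would pass 70% of its speed; a pose out of reach is approached as far as the arm can. A call is refused whole if a number of a shift passes 62.5 or a number of a turn 10.7, either way. A call with a gripper value outside its range is refused whole. The fingers move at their own pace and stop on an object; the grip force is fixed at half the most. Time passes only in rows, so rows that do not move let the fingers close. It gives the time, the measured TCP pose, the force, the opening and the grip force at its end, in the units of the state.
- env.state(): the state, without advancing time (a new reading comes with each control period).
- env.read_camera(name): name is "side" or "top"; returns a dict with "color" (400x640x3 uint8, red, green, blue), "z_map" (400x640 float32, mm along the optical axis (not along the pixel's ray), 0 where there is no reading), "camera_matrix" (3x3 intrinsics, pixels), "world_to_cam" (4x4, takes a point from world to camera coordinates). Camera axes: x right, y up, looking along -z (the intrinsics and any distortion apply to the point x, -y, -z); pixel columns grow to the right and rows downward; lengths in mm; the calibration is good to about 2 mm. A picture is of the moment at which its call begins.
- env.job_done(): hands the job in; it is judged then, once.
Trained networks look in the newest picture that a camera, given by its name, has taken for a name from the list of things; names that differ only in an ending like _2 or _b are one class to them, and where a whole thing is asked for, a point or a joint stands for the part that bears it (a point fixed in the world has none). Each returns a list of dicts, best first, with "score" (0 to 1); they miss things now and then, are a little off and sometimes report something else, mostly with a low value. They report only what shows in the picture. A call takes as long as a camera call.
- env.recognise(camera, thing): "location" ([column, row] in pixels, amid what is visible of it).
The state is a dict: "t": time; "joints": joint angles; "qvel": joint speeds; "tau": joint torques, N m; "eef_pos": TCP position; "tcp_rot": TCP orientation; "ft_force": force on the tool from outside, world axes, zero at the start; "moment": the same for the moment, N m; "opening": opening from 0.0 (shut) to 1.0 (fully open); "grip_force": force on a finger pad.
Only numpy, scipy, OpenCV 4.12 (cv2) and the standard library are available. Lean on these libraries where they do the work, as an engineer would, in place of code of your own. Each camera call takes 0.05 s, during which the arm holds its last target. There are 200 camera calls.

## Working session

There is one attempt and no reset: what is moved stays moved. The work goes in short steps, Python scripts to look and compute and a tool call to move; the robot and the scene stay as the last step left them, time stands still between calls to the robot, and variables do not carry over. Pictures are saved under pics/ and viewed, at most 10 in all, crops included, and the job is handed in when it is done.

Besides the shell and the picture viewer there is one more tool, called after "Emit:" by a JSON object that holds its "op" and its "data". jog_arm: Moves the arm, as the interface text tells. Its arguments: {"type":"object","properties":{"motion":{"type":"array"}},"required":["motion"]}

```bash
mkdir -p pics; ls; cat > h.py <<'E'
from cell import env
import numpy as np, cv2
from scipy.spatial.transform import Rotation as R
def shot(cam,name=None):
    d=env.read_camera(cam)
    if name: cv2.imwrite('pics/'+name,cv2.cvtColor(d['color'],cv2.COLOR_RGB2BGR))
    return d
def cloud(d):
    K=d['camera_matrix'];z=d['z_map'];v,u=np.mgrid[:z.shape[0],:z.shape[1]]
    x=(u-K[0,2])/K[0,0]*z; y=(v-K[1,2])/K[1,1]*z
    P=np.stack([x,-y,-z,np.ones_like(z)],-1)
    return (P@np.linalg.inv(d['world_to_cam']).T)[...,:3]
def proj(d,p):
    c=d['world_to_cam']@np.append(p,1);K=d['camera_matrix']
    return np.array([K[0,0]*c[0]/-c[2]+K[0,2],K[1,1]*-c[1]/-c[2]+K[1,2]])
E
python3 - <<'E'
from h import *
for c in ['top','side']:
    d=shot(c,c+'0.png'); np.savez(c+'0.npz',**d)
    print(c,d['camera_matrix'].round(1).tolist(),np.linalg.inv(d['world_to_cam']).round(3).tolist())
    for t in ['carrier','carrier_grip','carrier_channel','holder','rest_crest','carrier_raised_end','pointer_tip','marker_tip','nozzle']:
        P=cloud(d)
        print(t,[(r['location'],round(r['score'],2),P[int(r['location'][1]),int(r['location'][0])].round(0)) for r in env.recognise(c,t)[:2]])
print(env.state())
E
```

```text
pics
top [[390.7, 0.0, 325.1], [0.0, 390.7, 200.3], [0.0, 0.0, 1.0]] [[0.026, 0.996, -0.084, 489.312], [-0.999, 0.028, 0.018, 5.827], [0.021, 0.084, 0.996, 1116.918], [0.0, 0.0, 0.0, 1.0]]
carrier [([240.5, 207.0], 0.94, array([557., 224.,  16.]))]
carrier_grip [([238.2, 209.7], 0.98, array([551., 230.,  16.]))]
carrier_channel [([235.2, 211.5], 0.63, array([545., 237.,  19.]))]
holder [([368.3, 194.9], 0.83, array([ 602., -134.,   32.])), ([282.9, 136.7], 0.18, array([765., 114.,  12.]))]
rest_crest [([371.8, 197.3], 0.9, array([ 593., -141.,   42.]))]
carrier_raised_end [([238.7, 212.4], 0.95, array([543., 229.,  19.]))]
pointer_tip [([240.7, 195.6], 0.37, array([585., 213.,  79.]))]
marker_tip []
nozzle []
side [[465.8, 0.0, 319.8], [0.0, 465.8, 204.6], [0.0, 0.0, 1.0]] [[0.81, 0.457, -0.368, 133.472], [-0.586, 0.613, -0.53, -632.425], [-0.017, 0.645, 0.764, 995.894], [0.0, 0.0, 0.0, 1.0]]
carrier [([267.0, 170.0], 0.77, array([554., 240.,  25.])), ([316.5, 153.5], 0.17, array([705., 204.,  34.]))]
carrier_grip [([264.7, 171.2], 0.69, array([544., 240.,  27.])), ([323.1, 268.7], 0
[... 613 characters left out ...]
rray([583., 260., 100.]))]
nozzle []
{'t': 1.0, 'joints': array([ 1.17037256e+00,  4.90850533e-01,  1.55890261e+00, -2.19673833e-05,
        1.09166923e+00, -1.05598212e-01]), 'qvel': array([-0.00142244, -0.00079681, -0.00098183, -0.00095194,  0.00178812,
       -0.00010409]), 'tau': array([-1.51749315e-03, -6.12479925e+01, -2.58414334e+01,  6.92659942e-02,
        4.45027510e-02,  2.10409337e-05]), 'eef_pos': array([181.59285064, 598.04813585, 292.290789  ]), 'tcp_rot': array([3.14142538e+00, 3.73349897e-05, 2.84677722e+00]), 'ft_force': array([-0.54917289, -0.30586713, -0.8133768 ]), 'moment': array([ 0.01536688,  0.04627242, -0.016653  ]), 'grip_force': 0.0, 'opening': 0.9987603039648458}
```

```bash
python3 - <<'E'
import cv2
a=cv2.imread('pics/top0.png')[110:290,170:430];cv2.imwrite('pics/top0c.png',cv2.resize(a,None,fx=3,fy=3,interpolation=cv2.INTER_CUBIC))
a=cv2.imread('pics/side0.png')[110:310,180:440];cv2.imwrite('pics/side0c.png',cv2.resize(a,None,fx=3,fy=3,interpolation=cv2.INTER_CUBIC))
E
```

```text
(no output)
```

View pics/top0c.png

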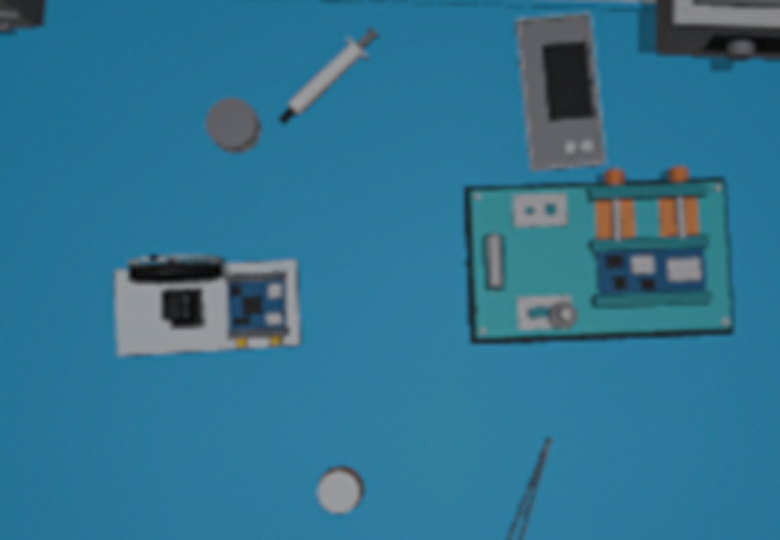

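View pics/side0c.png

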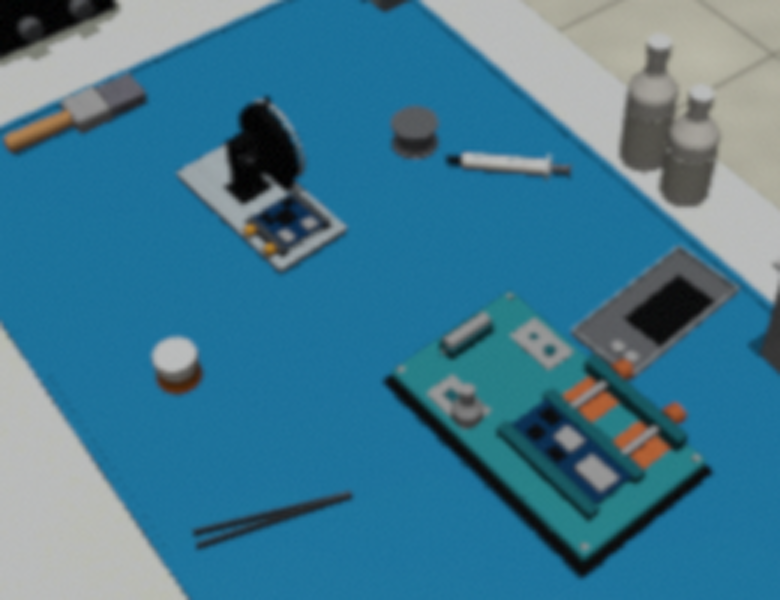

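```bash
python3 - <<'E'
from h import *
for c in ['top','side']:
    d=dict(np.load(c+'0.npz'));P=cloud(d);C=d['color'].astype(int)
    x,y,z=P[...,0],P[...,1],P[...,2]
    mat=(abs(z-3)<6)&(x>350)&(x<850)&(abs(y)<400)
    Q=P[mat];print(c,'mat z',np.median(Q[:,2]).round(1),Q[:,2].std().round(2))
    def rect(m,n):
        p=P[m][:,:2].astype(np.float32);r=cv2.minAreaRect(p);print(n,len(p),np.round(r[0],1),np.round(r[1],1),round(r[2],1),'med z',np.median(P[m][:,2]).round(1))
    n=cv2.dilate
    big=lambda m:(lambda l:l[1]==1+np.argmax(l[2][1:,4]))(cv2.connectedComponentsWithStats(m.astype(np.uint8)))
    reg=(abs(x-555)<110)&(abs(y-230)<130)
    grey=(C.max(-1)-C.min(-1)<45)&(C.min(-1)>90)
    rect(big(reg&grey&(z<40)),'plate')
    rect(big(reg&(z>50)),'gauge+grip')
    rect(big(reg&(z>72)&(z<84)&(x<575)),'griptop')
    reg=(abs(x-600)<130)&(y<-20)&(y>-400)
    teal=(C[...,1]>C[...,0]+40)&(C[...,1]>C[...,2]-20)
    print(big(reg&teal).sum());rect(cv2.morphologyEx(big(reg&teal&(z>10)).astype(np.uint8),cv2.MORPH_OPEN,np.ones((3,3)))>0,'holder')
    reg=(abs(x-600)<60)&(y<-70)&(y>-160)
    rect(big(reg&(z>38)&(z<56)&(abs(x-615)<45)),'bar')
    u=265 if c=='top' else 0
E
```

```text
top mat z 3.0 2.1
plate 746 [539.2 259.9] [ 79.1 115.3] 4.7 med z 14.8
gauge+grip 249 [573.8 245.8] [18.8 80.4] 4.7 med z 90.3
griptop 66 [541.4 244.4] [26.6 19.2] 2.3 med z 81.3
2750
holder 2645 [ 599.9 -139.9] [144.5 240. ] 3.8 med z 29.6
bar 202 [ 615.3 -143.8] [88.9 33.1] 1.4 med z 41.5
side mat z 3.5 1.99
plate 353 [532.6 256.1] [ 65.6 113.9] 5.8 med z 15.9
gauge+grip 409 [567.1 244.7] [66.6 72.8] 46.6 med z 78.4
griptop 101 [548.2 244.2] [42.3 79. ] 8.8 med z 78.9
2892
holder 2776 [ 597. -139.] [140.5 239.5] 4.0 med z 29.9
bar 242 [ 615.1 -143.2] [88.6 33.5] 1.0 med z 41.2
```

```bash
cat >> h.py <<'E'
def plan(pos,yaw_deg):
    s=env.state();r=R.from_euler('xyz',s['tcp_rot']);t=R.from_euler('xyz',[180,0,yaw_deg],degrees=True)
    print('turn',(r.inv()*t).as_rotvec(degrees=True).round(2),'shift after turn',t.inv().apply(np.array(pos)-s['eef_pos']).round(1), 'tcp',s['eef_pos'].round(1),'t',s['t'],'F',s['ft_force'].round(2),'grip',s['grip_force'],s['opening'])
E
python3 - <<'E'
from h import *
for c in ['top','side']:
    d=dict(np.load(c+'0.npz'));P=cloud(d);x,y,z=np.moveaxis(P,-1,0)
    m=(np.hypot(x-592,y+40)<35)&(z>37)
    p=P[m];r=cv2.minAreaRect(p[:,:2].astype(np.float32));print(len(p),r,p[:,2].max(),p.mean(0))
plan([541.4,244.5,292],184.7)
E
```

```text
121 ((590.3258666992188, -41.07282638549805), (50.395103454589844, 16.904264450073242), 1.7048497200012207) 52.30628500382295 [589.13956613 -40.54702385  45.39336618]
125 ((590.310546875, -39.034332275390625), (52.63544464111328, 20.381412506103516), 6.638638496398926) 52.24124234508565 [589.05985603 -40.55442755  45.23319618]
turn [ 1.000e-02  0.000e+00 -2.159e+01] shift after turn [-3.296e+02 -3.818e+02  3.000e-01] tcp [181.6 598.  292.3] t 1.0 F [-0.55 -0.31 -0.81] grip 0.0 0.9987603039648458
```

Emit:
{"op": "jog_arm", "data": {"motion": [[0, 0, -7.1, 0, 0, 0, 95], [0, 0, -7.1, 0, 0, 0, 95], [0, 0, -7.2, 0, 0, 0, 95], [0, 0, 0, -35, -40, 0, 95], [0, 0, 0, -35, -40, 0, 95], [0, 0, 0, -35, -40, 0, 95], [0, 0, 0, -35, -40, 0, 95]]}}

```text
t: 1.88
eef_pos: [334.7, 448.3, 292.4]
tcp_rot: [3.141, 0.0, -3.063]
ft_force: [0.6, -0.2, -0.0]
opening: 1.0
grip_force: 0.0
```

Emit:
{"op": "jog_arm", "data": {"motion": [[0, 0, 0, -38, -44, 0, 95], [0, 0, 0, -38, -44, 0, 95], [0, 0, 0, -38, -44, 0, 95], [0, 0, 0, -38, -44, 0, 95], [0, 0, 0, -38, -45, 0, 95], [0, 0, 0, 0, 0, 30, 95], [0, 0, 0, 0, 0, 0, 95]]}}

```text
t: 2.75
eef_pos: [540.2, 243.5, 260.7]
tcp_rot: [-3.141, -0.004, -3.064]
ft_force: [-1.2, -0.0, 1.0]
opening: 1.0
grip_force: 0.0
```

```bash
python3 - <<'E'
from h import *
plan([541.4,244.5,128],184.7)
d=shot('side','side1.png');a=cv2.imread('pics/side1.png')[60:220,190:350];cv2.imwrite('pics/side1c.png',cv2.resize(a,None,fx=3.5,fy=3.5,interpolation=cv2.INTER_CUBIC))
E
```

```text
turn [-0.04 -0.21 -0.25] shift after turn [ -1.3   0.9 132.7] tcp [540.2 243.5 260.7] t 2.75 F [-1.19 -0.04  1.05] grip 0.0 1.0000216713106447
```

View pics/side1c.png

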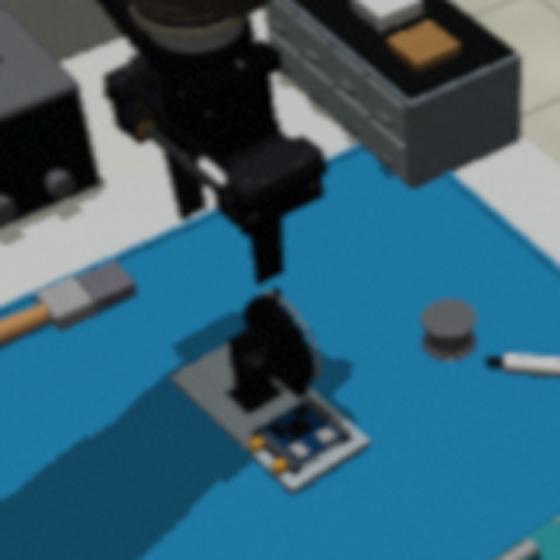

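The crop shows the open fingers straddling the grip block along carrier y (block at crop 250,360), above it and clear of the gauge. I'll descend and close.

Emit:
{"op": "jog_arm", "data": {"motion": [[0, 0, 0, -1, 1, 30, 95], [0, 0, 0, 0, 0, 30, 95], [0, 0, 0, 0, 0, 30, 95], [0, 0, 0, 0, 0, 30, 95], [0, 0, 0, 0, 0, 12, 95], [0, 0, 0, 0, 0, 0, 40], [0, 0, 0, 0, 0, 0, 10], [0, 0, 0, 0, 0, 0, 10], [0, 0, 0, 0, 0, 0, 10], [0, 0, 0, 0, 0, 0, 10]]}}

```text
t: 4.05
eef_pos: [541.5, 245.3, 130.5]
tcp_rot: [3.141, 0.0, -3.063]
ft_force: [1.0, -0.1, 0.8]
opening: 0.532
grip_force: 0.0
```

Emit:
{"op": "jog_arm", "data": {"motion": [[0, 0, 0, 0, 0, 0, 10], [0, 0, 0, 0, 0, 0, 10]]}}

```text
t: 4.3
eef_pos: [541.4, 245.3, 130.2]
tcp_rot: [3.142, -0.0, -3.063]
ft_force: [-0.1, -0.7, -0.8]
opening: 0.322
grip_force: 0.0
```

Emit:
{"op": "jog_arm", "data": {"motion": [[0, 0, 0, 0, 0, 0, 10], [0, 0, 0, 0, 0, 0, 10], [0, 0, 0, 0, 0, 0, 10], [0, 0, 0, 0, 0, 0, 10]]}}

```text
t: 4.8
eef_pos: [541.4, 245.3, 130.2]
tcp_rot: [3.141, 0.0, -3.063]
ft_force: [0.2, 1.1, -1.6]
opening: 0.19
grip_force: 30.0
```

Emit:
{"op": "jog_arm", "data": {"motion": [[0, 0, 0, 0, 0, -5, 10], [0, 0, 0, 0, 0, -15, 10], [0, 0, 0, 0, 0, -25, 10], [0, 0, 0, 0, 0, -35, 10], [0, 0, 0, 0, 0, -45, 10], [0, 0, 0, 0, 0, -45, 10], [0, 0, 0, 0, 0, -45, 10], [0, 0, 0, 0, 0, -35, 10], [0, 0, 0, 0, 0, -20, 10], [0, 0, 0, 0, 0, 0, 10]]}}

```text
t: 6.05
eef_pos: [541.1, 245.1, 402.3]
tcp_rot: [3.141, 0.003, -3.063]
ft_force: [0.9, 0.2, -4.0]
opening: 0.189
grip_force: 30.0
```

```bash
python3 - <<'E'
from h import *
plan([430,-150,670],58.5); print(env.state()['moment'])
E
```

```text
turn [2.2000e-01 5.0000e-02 1.2601e+02] shift after turn [-395.   111.7 -267.7] tcp [541.1 245.1 402.3] t 6.05 F [ 0.85  0.18 -4.03] grip 29.985601902008057 0.18940462087499024
[0.14208742 0.06233776 0.05169304]
```

Emit:
{"op": "jog_arm", "data": {"motion": [[0, 0, 4, 0, 0, -10, 10], [0, 0, 8, 0, 0, -20, 10], [0, 0, 9, 0, 0, -25, 10], [0, 0, 9, 0, 0, -25, 10], [0, 0, 9, 0, 0, -25, 10], [0, 0, 9, 0, 0, -25, 10], [0, 0, 9, 0, 0, -25, 10], [0, 0, 9, 0, 0, -25, 10], [0, 0, 9, 0, 0, -25, 10], [0, 0, 9, 0, 0, -25, 10]]}}

```text
t: 7.3
eef_pos: [541.5, 245.2, 629.9]
tcp_rot: [-3.14, 0.0, 1.749]
ft_force: [-0.5, 0.6, -3.4]
opening: 0.19
grip_force: 30.0
```

Emit:
{"op": "jog_arm", "data": {"motion": [[0, 0, 9, -10, 3, -20, 10], [0, 0, 9, -25, 7, -10, 10], [0, 0, 9, -40, 11, -8, 10], [0, 0, 9, -45, 13, 0, 10], [0, 0, 6, -45, 13, 0, 10], [0, 0, 0, -50, 14, 0, 10], [0, 0, 0, -50, 14, 0, 10], [0, 0, 0, -45, 13, 0, 10], [0, 0, 0, -35, 11, 0, 10], [0, 0, 0, -20, 5, 0, 10]]}}

```text
t: 8.55
eef_pos: [495.3, -125.1, 667.2]
tcp_rot: [-3.14, 0.0, 1.02]
ft_force: [0.1, 0.6, -3.6]
opening: 0.187
grip_force: 30.0
```

Emit:
{"op": "jog_arm", "data": {"motion": [[0, 0, 0, 0, 0, 0, 10], [0, 0, 0, 0, 0, 0, 10], [0, 0, 0, 0, 0, 0, 10], [0, 0, 0, 0, 0, 0, 10], [0, 0, 0, 0, 0, 0, 10], [0, 0, 0, 0, 0, 0, 10]]}}

```text
t: 9.3
eef_pos: [495.8, -123.2, 668.2]
tcp_rot: [-3.142, -0.0, 1.021]
ft_force: [-0.2, 0.3, -4.5]
opening: 0.187
grip_force: 30.0
```

```bash
python3 - <<'E'
from h import *
d=shot('side','side2.png');np.savez('side2.npz',**d)
plan([430,-150,670],58.5); s=env.state();print(s['joints'].round(2))
r=R.from_euler('xyz',s['tcp_rot']);c=s['eef_pos']+r.apply([-37,0,71]) # carrier x = -tool x
u=proj(d,c);print('dial centre px',u)
for t in ['pointer_tip','marker_tip']: print(t,env.recognise('side',t)[:2])
x,y=np.clip(u.astype(int)-60,0,[520,280]);a=cv2.imread('pics/side2.png')[y:y+120,x:x+120];print(x,y);cv2.imwrite('pics/side2c.png',cv2.resize(a,None,fx=5,fy=5,interpolation=cv2.INTER_CUBIC))
E
```

```text
turn [-0.   -0.01  0.02] shift after turn [-57.2 -42.1  -1.8] tcp [ 495.8 -123.2  668.2] t 9.35 F [-0.21  0.84 -5.09] grip 29.985715448856354 0.19017624066035624
[-0.37  0.18  1.08  0.    1.89  0.18]
dial centre px [322.95311795  73.59575763]
pointer_tip [{'location': [319.6, 84.1], 'score': 0.71}]
marker_tip [{'location': [305.0, 55.7], 'score': 0.89}]
262 13
```

View pics/side2c.png

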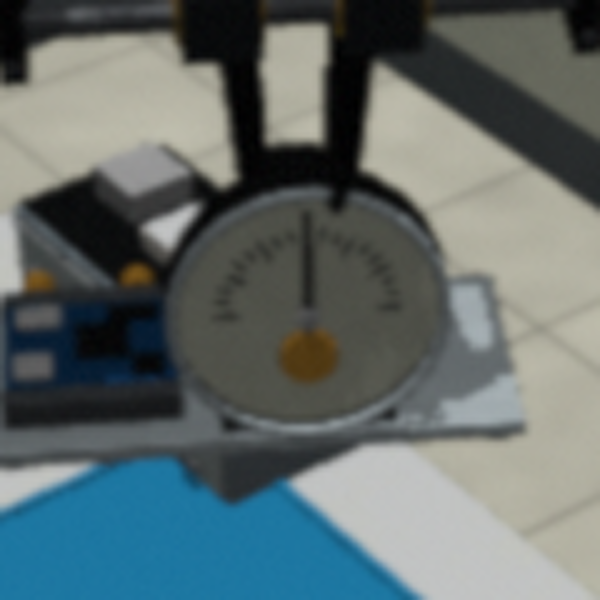

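```bash
python3 - <<'E'
from h import *
d=dict(np.load('side2.npz'));s=env.state()
r=R.from_euler('xyz',s['tcp_rot']);G=d['color'].astype(np.float32).mean(-1)
pr=lambda a,rad,off: proj(d,s['eef_pos']+r.apply([-42,-rad*np.sin(a),71-0-rad*np.cos(a)+0]))+off   # tool y: carrier +y?
cy=r.apply([0,1,0]);print('tool y world',cy,'carrier y would be', R.from_euler('z',s['tcp_rot'][2]-np.pi).apply([0,1,0]))
sg=np.sign(cy@R.from_euler('z',s['tcp_rot'][2]-np.pi).apply([0,1,0]))
# hub offset: picture hub at crop (308,318)/5+(262,13)
c=proj(d,s['eef_pos']+r.apply([-42,0,71]));off=np.array([308,318])/5-.4+np.array([262,13])-c;print('off',off)
A=np.radians(np.arange(-40,50,1.0))
def ring(radii):
    pts=np.array([[proj(d,s['eef_pos']+r.apply([-42,sg*q*np.sin(a),71-q*np.cos(a)]))+off for a in A] for q in radii],np.float32)
    return cv2.remap(G,pts[...,0],pts[...,1],cv2.INTER_CUBIC)
for lo,hi in [(22,25),(28,33),(34,37),(38,41),(43,46)]:
    I=ring(np.arange(lo,hi+1)).mean(0);print(lo,hi,[(int(round(np.degrees(a))),int(v)) for a,v in zip(A,I)][::2])
# image for check: draw r=42 circle and model
im=ring(np.arange(10,50,.5));cv2.imwrite('pics/polar.png',cv2.resize(np.clip(im*1.5,0,255).astype(np.uint8),None,fx=8,fy=5))
E
```

```text
tool y world [ 8.52750620e-01 -5.22318274e-01  7.42762612e-06] carrier y would be [ 0.85275062 -0.52231827  0.        ]
off [-0.0491274   0.58663194]
22 25 [(-40, 74), (-38, 73), (-36, 73), (-34, 72), (-32, 69), (-30, 63), (-28, 60), (-26, 62), (-24, 68), (-22, 71), (-20, 72), (-18, 72), (-16, 73), (-14, 74), (-12, 74), (-10, 72), (-8, 71), (-6, 64), (-4, 56), (-2, 43), (0, 36), (2, 42), (4, 53), (6, 61), (8, 68), (10, 71), (12, 74), (14, 75), (16, 74), (18, 72), (20, 71), (22, 69), (24, 64), (26, 61), (28, 62), (30, 67), (32, 70), (34, 72), (36, 72), (38, 73), (40, 74), (42, 73), (44, 70), (46, 69), (48, 69)]
28 33 [(-40, 73), (-38, 71), (-36, 71), (-34, 73), (-32, 73), (-30, 70), (-28, 68), (-26, 71), (-24, 73), (-22, 72), (-20, 70), (-18, 70), (-16, 72), (-14, 73), (-12, 71), (-10, 69), (-8, 71), (-6, 72), (-4, 64), (-2, 49), (0, 42), (2, 52), (4, 65), (6, 70), (8, 68), (10, 68), (12, 71), (14, 73), (16, 72), (18, 71), (20, 72), (22, 73), (24, 73), (26, 72), (28, 71), (30, 72), (32, 73), (34, 71), (36, 69), (38, 69), (40, 71), (42, 73), (44, 71), (46, 69), (48, 70)]
34 37 [(-40, 7
[... 686 characters left out ...]
(2, 82), (4, 82), (6, 77), (8, 63), (10, 36), (12, 14), (14, 14), (16, 38), (18, 63), (20, 76), (22, 78), (24, 75), (26, 76), (28, 79), (30, 77), (32, 78), (34, 79), (36, 78), (38, 78), (40, 84), (42, 86), (44, 85), (46, 82), (48, 80)]
43 46 [(-40, 21), (-38, 20), (-36, 19), (-34, 19), (-32, 18), (-30, 19), (-28, 18), (-26, 18), (-24, 18), (-22, 19), (-20, 20), (-18, 23), (-16, 25), (-14, 21), (-12, 21), (-10, 25), (-8, 23), (-6, 22), (-4, 22), (-2, 21), (0, 21), (2, 25), (4, 22), (6, 19), (8, 14), (10, 8), (12, 5), (14, 4), (16, 11), (18, 17), (20, 18), (22, 20), (24, 21), (26, 20), (28, 24), (30, 26), (32, 26), (34, 27), (36, 30), (38, 35), (40, 44), (42, 55), (44, 60), (46, 62), (48, 74)]
```

View pics/polar.png

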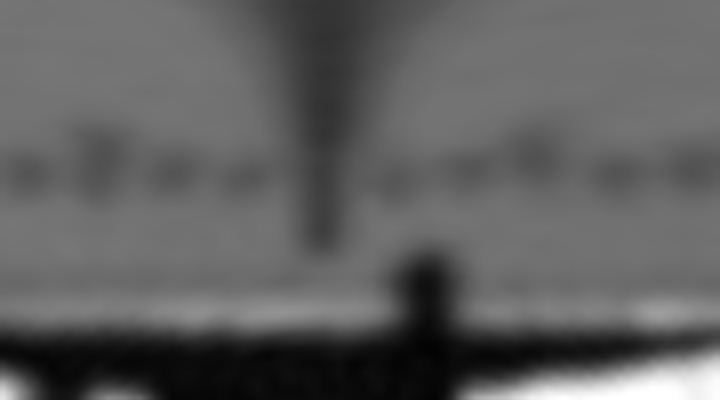

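The dial is seen nearly face-on: the pointer is at 0° (crop 308,210) and the tab at about 13.5° (crop 338,208). I'll tilt in the air by that much to check it against the camera.

Emit:
{"op": "jog_arm", "data": {"motion": [[-3.4, 0, 0, 0, 0, 0, 10], [-3.4, 0, 0, 0, 0, 0, 10], [-3.4, 0, 0, 0, 0, 0, 10], [-3.4, 0, 0, 0, 0, 0, 10], [0, 0, 0, 0, 0, 0, 10], [0, 0, 0, 0, 0, 0, 10], [0, 0, 0, 0, 0, 0, 10], [0, 0, 0, 0, 0, 0, 10], [0, 0, 0, 0, 0, 0, 10], [0, 0, 0, 0, 0, 0, 10]]}}

```text
t: 10.7
eef_pos: [495.8, -123.4, 668.2]
tcp_rot: [2.904, -0.0, 1.021]
ft_force: [-0.1, 0.5, -4.2]
opening: 0.186
grip_force: 30.0
```

Emit:
{"op": "jog_arm", "data": {"motion": [[0, 0, 0, 0, 0, 0, 10], [0, 0, 0, 0, 0, 0, 10], [0, 0, 0, 0, 0, 0, 10]]}}

```text
t: 11.08
eef_pos: [495.7, -123.3, 668.2]
tcp_rot: [2.904, -0.0, 1.021]
ft_force: [-0.3, 0.5, -4.3]
opening: 0.188
grip_force: 30.0
```

```bash
python3 - <<'E'
from h import *
d=shot('side','side3.png');s=env.state()
r=R.from_euler('xyz',s['tcp_rot']);print(s['t'],'tool z tilt',np.degrees(np.arccos(-r.apply([0,0,1])[2])))
u=proj(d,s['eef_pos']+r.apply([-37,0,71]));print(u)
x,y=np.clip(u.astype(int)-50,0,[540,300]);a=cv2.imread('pics/side3.png')[y:y+100,x:x+100];print(x,y);cv2.imwrite('pics/side3c.png',cv2.resize(a,None,fx=6,fy=6,interpolation=cv2.INTER_CUBIC))
E
```

```text
11.125 tool z tilt 13.59809694273874
[334.29415543  71.79674871]
284 21
```

View pics/side3c.png

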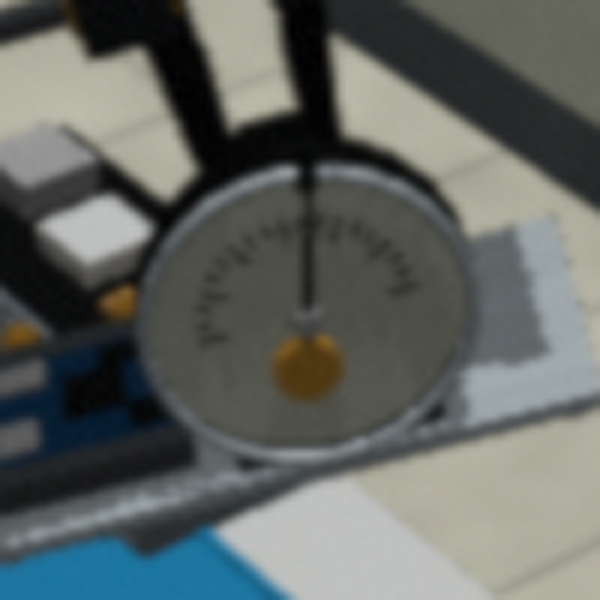

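Pointer (308,195) sits straight under the tab (306,175), so a tilt of 13.6° is right. Next I level, turn back and go over the bar.

Emit:
{"op": "jog_arm", "data": {"motion": [[3.4, 0, 0, 0, 0, 0, 10], [3.4, 0, 0, 0, 0, 0, 10], [3.4, 0, 0, 0, 0, 0, 10], [3.4, 0, 0, 0, 0, 0, 10], [0, 0, -5, 0, 0, 15, 10], [0, 0, -9, 0, 0, 25, 10], [0, 0, -9, 0, 0, 30, 10], [0, 0, -9, 0, 0, 30, 10], [0, 0, -9, 0, 0, 30, 10], [0, 0, -9, 0, 0, 30, 10]]}}

```text
t: 12.38
eef_pos: [495.7, -123.3, 507.3]
tcp_rot: [3.141, 0.0, 1.899]
ft_force: [1.0, 0.1, -3.8]
opening: 0.187
grip_force: 30.0
```

Emit:
{"op": "jog_arm", "data": {"motion": [[0, 0, -9, 0, 0, 30, 10], [0, 0, -9, 0, 0, 30, 10], [0, 0, -9, 0, 0, 30, 10], [0, 0, -9, 0, 0, 30, 10], [0, 0, -9, 0, 0, 25, 10], [0, 0, -9, 0, 0, 25, 10], [0, 0, -9, 0, 0, 20, 10], [0, 0, -8, 0, 0, 10, 10], [0, 0, -4.4, 0, 0, 0, 10], [0, 0, 0, 0, 0, 0, 10]]}}

```text
t: 13.62
eef_pos: [495.9, -123.4, 308.2]
tcp_rot: [-3.142, 0.0, -3.074]
ft_force: [0.0, -0.5, -5.0]
opening: 0.189
grip_force: 30.0
```

```bash
python3 - <<'E'
from h import *
plan([585.2,38.2,220],183.9)
E
```

```text
turn [-0.    0.02 -0.02] shift after turn [-100.   155.1   88.2] tcp [ 495.9 -123.4  308.2] t 13.625 F [ 0.04 -0.45 -4.97] grip 29.98523622751236 0.18938951193957732
```

Emit:
{"op": "jog_arm", "data": {"motion": [[0, 0, 0, -10, 16, 0, 10], [0, 0, 0, -20, 31, 0, 10], [0, 0, 0, -20, 31, 10, 10], [0, 0, 0, -20, 31, 20, 10], [0, 0, 0, -20, 31, 25, 10], [0, 0, 0, -10, 15, 23, 10], [0, 0, 0, 0, 0, 10, 10], [0, 0, 0, 0, 0, 0, 10], [0, 0, 0, 0, 0, 0, 10], [0, 0, 0, 0, 0, 0, 10]]}}

```text
t: 14.88
eef_pos: [585.1, 37.7, 221.2]
tcp_rot: [-3.142, 0.002, -3.074]
ft_force: [-0.1, -0.0, -3.7]
opening: 0.188
grip_force: 30.0
```

```bash
python3 - <<'E'
from h import *
plan([585.2,38.2,176],183.9)
for c in ['top','side']:
    d=shot(c,c+'4.png');P=cloud(d);C=d['color'].astype(int);x,y,z=np.moveaxis(P,-1,0)
    grey=(C.max(-1)-C.min(-1)<45)&(C.min(-1)>70)
    m=(abs(x-590)<75)&(y>-120)&(y<140)&(z>85)&(z<118)
    if c=='top':
        p=P[m];r=cv2.minAreaRect(p[:,:2].astype(np.float32));print('carrier',len(p),r,np.median(p[:,2]))
    s=env.state();rr=R.from_euler('xyz',s['tcp_rot']).as_euler('xyz');Rc=R.from_euler('z',s['tcp_rot'][2]-np.pi)
    o=s['eef_pos']-[0,0,127.2]-Rc.apply([0,18.9,0]);im=cv2.imread(f'pics/{c}4.png')
    q=[proj(d,o+Rc.apply(k)) for k in ([-40,-85,12],[40,-85,12],[40,85,12],[-40,85,12])]
    im=im[110:310,230:430] if c=='side' else im[120:280,240:440]
    f=4 if c=='top' else 3
    im=cv2.resize(im,None,fx=f if f==3 else 3,fy=f if f==3 else 3,interpolation=cv2.INTER_CUBIC)
    oo=np.array([230,110]) if c=='side' else np.array([240,120])
    cv2.polylines(im,[((np.array(q)-oo)*3+1).astype(np.int32)],True,(0,0,255),1)
    e=[proj(d,np.array([590.5,-40,49])+R.from_euler('z',3.9,degrees=True).apply([k,0,0])) for k in(-23,23)]
    cv2.polylines(im,[((np.array(e)-oo)*3+1).astype(np.int32)],False,(0,255,255),1)
    cv2.imwrite(f'pics/{c}4c.png',im)
a=cv2.imread('pics/top4c.png');b=cv2.imread('pics/side4c.png')
E
```

```text
turn [-0.    0.09 -0.05] shift after turn [-0.2  0.5 45.2] tcp [585.1  37.7 221.2] t 14.875 F [-0.11 -0.02 -3.69] grip 29.985701143741608 0.18798796073697635
carrier 70 ((589.488525390625, -53.72682571411133), (78.47236633300781, 26.725379943847656), 1.445900321006775) 107.01183875766759
```

View pics/top4c.png

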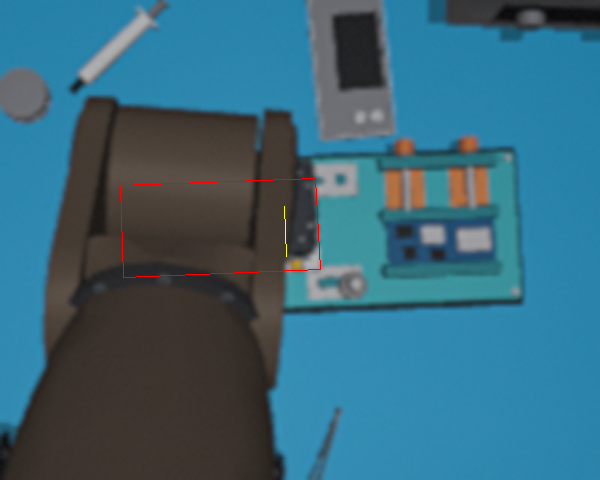

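View pics/side4c.png

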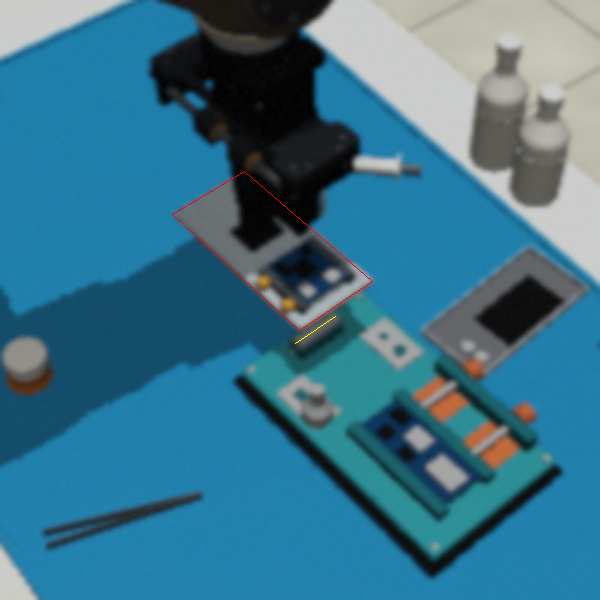

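The overlays match: the modelled plate outline lies on the plate and the modelled crest line on the bar (side crop about 315,330). I'll descend.

Emit:
{"op": "jog_arm", "data": {"motion": [[0, 0, 0, 0, 0, 10, 10], [0, 0, 0, 0, 0, 15, 10], [0, 0, 0, 0, 0, 10, 10], [0, 0, 0, 0, 0, 5, 10], [0, 0, 0, 0, 0, 3, 10], [0, 0, 0, 0, 0, 0, 10], [0, 0, 0, 0, 0, 0, 10]]}}

```text
t: 15.85
eef_pos: [585.1, 38.2, 177.5]
tcp_rot: [3.142, 0.001, -3.073]
ft_force: [-0.5, -0.3, -4.5]
opening: 0.186
grip_force: 30.0
```

Emit:
{"op": "jog_arm", "data": {"motion": [[0, 0, 0, 0, 0, 2, 10], [0, 0, 0, 0, 0, 2, 10], [0, 0, 0, 0, 0, 1, 10], [0, 0, 0, 0, 0, 0, 10], [0, 0, 0, 0, 0, 0, 10]]}}

```text
t: 16.48
eef_pos: [585.0, 38.2, 172.3]
tcp_rot: [3.142, 0.0, -3.073]
ft_force: [0.7, 0.4, -4.2]
opening: 0.19
grip_force: 30.0
```

```bash
python3 - <<'E'
from h import *
plan([585.2,38.2,170],183.9);print(env.state()['moment'])
E
```

```text
turn [0.   0.   0.01] shift after turn [-0.2  0.   2.3] tcp [585.   38.2 172.3] t 16.475 F [ 0.68  0.4  -4.2 ] grip 29.985791444778442 0.19025743387615737
[ 0.12739044 -0.01662978 -0.05694651]
```

Emit:
{"op": "jog_arm", "data": {"motion": [[0, 0, 0, 0, 0, 1, 10], [0, 0, 0, 0, 0, 0, 10], [0, 0, 0, 0, 0, 1, 10], [0, 0, 0, 0, 0, 0, 10]]}}

```text
t: 16.98
eef_pos: [585.0, 38.2, 170.3]
tcp_rot: [3.142, 0.0, -3.073]
ft_force: [-0.9, -0.3, -4.3]
opening: 0.188
grip_force: 30.0
```

```bash
python3 - <<'E'
from h import *
plan([585.2,38.2,170],183.9);print(env.state()['moment'])
E
```

```text
turn [0.   0.01 0.01] shift after turn [-0.2  0.   0.3] tcp [585.   38.2 170.3] t 16.975 F [-0.85 -0.29 -4.29] grip 29.98571276664734 0.18769810385124575
[ 0.08981903 -0.01209563 -0.01785051]
```

Emit:
{"op": "jog_arm", "data": {"motion": [[0, 0, 0, 0, 0, 0.6, 10], [0, 0, 0, 0, 0, 0, 10], [0, 0, 0, 0, 0, 0, 10]]}}

```text
t: 17.35
eef_pos: [585.0, 38.3, 170.0]
tcp_rot: [3.142, 0.001, -3.073]
ft_force: [-1.8, 2.4, 4.8]
opening: 0.183
grip_force: 30.0
```

Emit:
{"op": "jog_arm", "data": {"motion": [[0, 0, 0, 0, 0, 0.6, 10], [0, 0, 0, 0, 0, 0, 10], [0, 0, 0, 0, 0, 0, 10]]}}

```text
t: 17.73
eef_pos: [585.1, 38.4, 169.8]
tcp_rot: [3.141, 0.001, -3.073]
ft_force: [-2.8, 2.9, 8.4]
opening: 0.192
grip_force: 30.0
```

```bash
python3 - <<'E'
from h import *
plan([585.2,38.2,170],183.9);print(env.state()['moment'])
E
```

```text
turn [0.01 0.07 0.01] shift after turn [-0.  -0.2 -0.2] tcp [585.1  38.4 169.8] t 17.725 F [-2.84  2.91  8.38] grip 30.028865933418274 0.1922234284085198
[ 0.01296743  0.54312345 -0.12701222]
```

```bash
python3 - <<'E'
from h import *
rows=[(9,-10,3),(9,-25,7),(9,-40,11),(9,-45,13),(6,-45,13),(0,-50,14),(0,-50,14),(0,-45,13),(0,-35,11),(0,-20,5)]
for mode in('before','after'):
    y=100.45;p=np.array([541.5,245.2,0])
    for w,a,b in rows:
        r0=R.from_euler('xyz',[180,0,y],degrees=True);y-=w;r1=R.from_euler('xyz',[180,0,y],degrees=True)
        p=p+(r0 if mode=='before' else r1).apply([a,b,0])
    print(mode,p)
p=np.array([0,-78.5,126.8])
for n,a in((1,1.36),):
    r=R.from_rotvec([-a,0,0],degrees=True)
    print('shift old axes',p-r.apply(p),'new axes',r.inv().apply(p)-p)
E
```

```text
before [ 4.95432739e+02 -1.23310079e+02  1.27363267e-14]
after [ 4.71335582e+02 -1.23518438e+02  1.27363267e-14]
shift old axes [ 0.         -3.03161598 -1.82741937] new axes [ 0.         -2.98738956 -1.89885772]
```

Emit:
{"op": "jog_arm", "data": {"motion": [[0, 0, 0, 0, 0, -0.4, 10], [0, 0, 0, 0, 0, 0, 10], [0, 0, 0, 0, 0, 0, 10]]}}

```text
t: 18.1
eef_pos: [585.1, 38.3, 169.9]
tcp_rot: [3.141, 0.001, -3.073]
ft_force: [-1.7, 2.5, 6.9]
opening: 0.187
grip_force: 30.0
```

Emit:
{"op": "jog_arm", "data": {"motion": [[-1.36, 0, 0, 0, -3.03, -1.83, 10], [-1.36, 0, 0, 0, -3.03, -1.83, 10], [0, 0, 0, 0, 0, 0, 10], [0, 0, 0, 0, 0, 0, 10]]}}

```text
t: 18.6
eef_pos: [585.6, 32.1, 173.4]
tcp_rot: [3.094, 0.001, -3.073]
ft_force: [-1.5, 2.8, 6.2]
opening: 0.193
grip_force: 30.0
```

Force is holding steady (about 10 N on the bar), so I continue.

Emit:
{"op": "jog_arm", "data": {"motion": [[-1.36, 0, 0, 0, -3.03, -1.83, 10], [-1.36, 0, 0, 0, -3.03, -1.83, 10], [-1.36, 0, 0, 0, -3.03, -1.83, 10], [-1.36, 0, 0, 0, -3.03, -1.83, 10], [0, 0, 0, 0, 0, 0, 10], [0, 0, 0, 0, 0, 0, 10]]}}

```text
t: 19.35
eef_pos: [586.5, 19.4, 179.5]
tcp_rot: [3.0, 0.001, -3.073]
ft_force: [0.3, 0.7, 5.5]
opening: 0.183
grip_force: 30.0
```

Emit:
{"op": "jog_arm", "data": {"motion": [[-1.36, 0, 0, 0, -3.03, -1.83, 10], [-1.36, 0, 0, 0, -3.03, -1.83, 10], [-1.36, 0, 0, 0, -3.03, -1.83, 10], [-1.36, 0, 0, 0, -3.03, -1.83, 10], [0, 0, 0, 0, 0, 0, 10], [0, 0, 0, 0, 0, 0, 10], [0, 0, 0, 0, 0, 0, 10]]}}

```text
t: 20.23
eef_pos: [587.3, 6.2, 184.4]
tcp_rot: [2.905, 0.001, -3.073]
ft_force: [0.9, 0.7, 5.0]
opening: 0.189
grip_force: 30.0
```

```bash
python3 - <<'E'
from h import *
s=env.state();r=R.from_euler('xyz',s['tcp_rot']);print(s['t'],np.degrees(np.arccos(-r.apply([0,0,1])[2])),s['ft_force'],s['moment'])
d=shot('side','side5.png');a=cv2.imread('pics/side5.png')[150:300,240:420];cv2.imwrite('pics/side5c.png',cv2.resize(a,None,fx=4,fy=4,interpolation=cv2.INTER_CUBIC))
# plate slope check from depth: plate points in carrier frame
P=cloud(d);C=d['color'].astype(int)
q=r.inv().apply((P-s['eef_pos']).reshape(-1,3)).reshape(P.shape) # tool frame; carrier x=-tx, y=ty, z=-tz
m=(q[...,0]>15)&(q[...,0]<38)&(q[...,1]>5)&(q[...,1]<62)&(q[...,2]>95)&(q[...,2]<135)
p=q[m];A=np.c_[p[:,:2],np.ones(len(p))];k=np.linalg.lstsq(A,p[:,2],rcond=None)[0];print(len(p),'plate slope rel. tool deg',np.degrees(k[:2]),'z med',np.median(p[:,2]),'(expect 115.2)')
E
```

```text
20.225 13.577531063345765 [0.92119941 0.73816497 4.97567589] [-0.37788317 -0.21159583  0.00935187]
160 plate slope rel. tool deg [2.42276101 1.50033497] z med 114.75309314487062 (expect 115.2)
```

View pics/side5c.png

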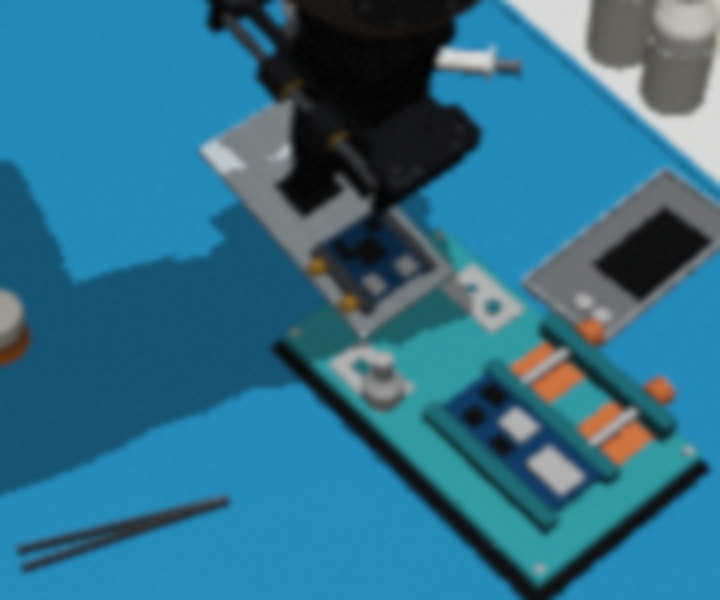

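```bash
python3 - <<'E'
from h import *
d=dict(np.load('side0.npz'));P=cloud(d)
r=R.from_euler('xyz',[180,0,184.5],degrees=True)
q=r.inv().apply((P-[541.4,245.3,130.2]).reshape(-1,3)).reshape(P.shape)
def fit(q):
    m=(q[...,0]>15)&(q[...,0]<38)&(q[...,1]>5)&(q[...,1]<62)&(q[...,2]>95)&(q[...,2]<135)
    p=q[m];A=np.c_[p[:,:2],np.ones(len(p))];k=np.linalg.lstsq(A,p[:,2],rcond=None)[0];e=(p[:,2]-A@k).std();se=e*np.sqrt(np.diag(np.linalg.inv(A.T@A)))
    print(len(p),np.degrees(k[:2]),'+-',np.degrees(se[:2]),np.median(p[:,2]))
fit(q)
d=env.read_camera('side');s=env.state();r=R.from_euler('xyz',s['tcp_rot']);P=cloud(d)
fit(r.inv().apply((P-s['eef_pos']).reshape(-1,3)).reshape(P.shape))
print(s['t'],s['ft_force'],s['qvel'].round(3),s['grip_force'])
E
```

```text
117 [10.94277924  0.28534732] +- [2.97256639 1.24966437] 114.32533672379127
164 [ 3.09489224 -0.18982701] +- [1.5113468  0.60618667] 115.19016396378923
20.325 [ 0.66196722 -0.199676    4.31184099] [-0.001  0.001  0.     0.002 -0.001  0.002] 30.005999207496643
```

Emit:
{"op": "jog_arm", "data": {"motion": [[0, 0, 0, 0, 0, 0, 10], [0, 0, 0, 0, 0, 0, 10], [0, 0, 0, 0, 0, 0, 10], [0, 0, 0, 0, 0, 0, 10], [0, 0, 0, 0, 0, 0, 10], [0, 0, 0, 0, 0, 0, 10], [0, 0, 0, 0, 0, 0, 10], [0, 0, 0, 0, 0, 0, 10]]}}

```text
t: 21.32
eef_pos: [587.2, 6.2, 184.4]
tcp_rot: [2.904, 0.0, -3.073]
ft_force: [2.5, -0.6, 5.2]
opening: 0.188
grip_force: 30.0
```

```bash
python3 -c "
from cell import env
print(env.state()['ft_force']);print(env.job_done())"
```

```text
[ 2.52584842 -0.64086007  5.2186038 ]
the job is handed in; nothing more can be done
None
```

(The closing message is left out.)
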